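# Level the balancing shelf with its foot and keep it pressed

## Robot

A 7-joint arm with a two-finger parallel gripper is mounted at the origin on a cart in front of the work surface, level with it; the furniture and walls round the work are solid. World frame = base frame: x ahead of the robot, y to its left, z up, the work surface at z = 0. Lengths are in m, angles in degrees, forces in N, time in s.
With the tool pointing down it reaches from about 0.35 to 0.775 m from the base axis. Payload 3.1 kg.
Tool frame: the origin (TCP) lies on the centre line of the jaws, within the pads' length; the fingertips stand 17 mm ahead of it and the grasp point (between the pads) lies 2 mm behind it (robot.tip_reach is the distance from the TCP to the fingertips, in m); z points along the fingers, y is the line along which they close (so a half turn about z gives the same grasp; the last joint's range is limited). The gripper opens to 85 mm and grips with 20 to 120 N. Pads are 22 mm wide; open, the fingers measure 114 mm over their backs; the gripper's body (76 mm by 85 mm) begins 54 mm behind the grasp point. The pads swing forward as they close: fully open they stand 13 mm farther back than shut.
Start: joints at [-70.285, 17.813, 0.802, 86.603, -0.252, 75.585, -1.558], TCP at [0.207, 0.51, 0.224] pointing down, gripper open.
Joint ranges: [-154.91, 154.91], [-16.99, 109.72], [-72.82, 74.43], [7.12, 147.25], [-82.49, 262.49], [11.32, 116.49], [-174.64, 174.64]. Speed limits (degrees/s): [159.86, 159.86, 180, 180, 180, 180, 180].

## Interface

Orientations are given as [roll, pitch, yaw] about the fixed x, y, z axes, in that order (R = Rz(yaw) Ry(pitch) Rx(roll)).
In Python, from station import robot, fingers, vision, workorder, recognise gives the robot as it stands. Calls block until the motion is done:
- robot.move_to(position, orientation): joint-space move of the TCP to a pose.
- robot.line_to(position, orientation=None, velocity=0.15, f_stop=None): straight line of the TCP; orientation=None keeps the orientation; velocity is the mean speed in m/s. With f_stop (N) it stops when the force on the tool has changed by that much, and returns True; else False.
- robot.move_j(angles): joint-space move.
- fingers.gripper_to(opening, force=None): opening from 0.0 (shut) to 1.0 (fully open); force is the grip in N (None keeps the last); returns when the fingers have stopped.
- robot.pause(seconds).
- robot.inverse_kinematics(position, orientation): joint angles nearest the present ones, or None.
- vision.grab_frame(name): name is "scene" or "top"; returns the picture (400x640x3 uint8, red, green, blue); there is no depth.
- vision.calibration(name): a dict with "mtx" (3x3 intrinsics, pixels), "extrinsics" (4x4, takes a point from world to camera coordinates). Camera axes: x right, y up, looking along -z (the intrinsics and any distortion apply to the point x, -y, -z); pixel columns grow to the right and rows downward; lengths in m; the calibration is good to about 2 mm. A picture is of the moment at which its call begins. calibration takes no time and is no camera call.
A pose or a line that the arm cannot do raises robot.PlanningError and nothing moves.
- workorder.close_job(): hands the job in; it is judged then, once.
Trained networks look in the newest picture that a camera, given by its name, has taken for a name from the list of things; names that differ only in an ending like _2 or _b are one class to them, and where a whole thing is asked for, a point or a joint stands for the part that bears it (a point fixed in the world has none). Each returns a list of dicts, best first, with "p" (0 to 1); they miss things now and then, are a little off and sometimes report something else, mostly with a low value. They report only what shows in the picture. A call takes as long as a camera call.
- recognise(label, camera): "rect" ([centre column, centre row, width, height] in pixels, round what is visible of it).
Readings, each from a call of its own:
- robot.current_time_s(): time.
- robot.current_joint_positions(): joint angles.
- robot.current_dq(): joint speeds.
- robot.current_joint_torque(): joint torques, N m.
- robot.current_tool_pos(): TCP position.
- robot.current_eef_rot(): TCP orientation.
- robot.current_contact_force(): force on the tool from outside, world axes, zero at the start.
- robot.current_torque(): the same for the moment, N m.
- robot.current_finger_gap(): opening from 0.0 (shut) to 1.0 (fully open).
- robot.current_gripper_force(): force on a finger pad.
Only numpy, scipy, OpenCV 4.12 (cv2) and the standard library are available. Lean on these libraries where they do the work, as an engineer would, in place of code of your own. Each camera call takes 0.05 s, during which the arm holds its last target. There are 200 camera calls.

## Task

Slide the guard hood fully open along its track to uncover the levelling knob, then turn that knob until the bubble of the spirit level sits between the vial's two black lines while the level is pressed down. The shelf floats on a spring, so the bubble only tells the truth while a fingertip presses the level's round pad about half-way down and the shelf rests on its foot. Finish gently pressing the pad like that, guard left open and bubble centred: the program ends while still pressing, without letting go, and the loose parts lying around are left alone.

Things in the scene. Friction and masses are not known exactly. Their poses are not given: they have to be found in the camera images.
- stand: fixed dark steel levelling stand. Origin: on the bench, under the knob's vertical axis. Its y axis runs from the knob along the shelf to the hinge 200 mm away, z up, x is the way the guard opens (roughly away from the robot). Base plate 100 mm wide, 12 mm thick, y = -45 to +240 mm; guard track at y = -55 mm, x = -55 to +180 mm, 25 mm high
- guard (a joint): slide of the aluminium guard hood, m: 0 shut (over the knob), 0.125 fully open; moves along the stand's +x, friction about 1.5 N, stays where it is left. The hood is an 80 x 92 mm sheet whose top is 118 mm above the bench, carried by an upright sheet at the stand's y = -55 mm
- guard_handle (a point): grip point of the guard's black upright handle: a bar 12 mm thick along the stand's x, 50 mm long along its y, 32 mm tall, top 149 mm above the bench; the point is on its centre line, 136 mm above the bench
- knob_grip (a point): grip point, on the axis 89 mm above the bench, of the upright round black fluted knob: 36 mm diameter, from 70 to 104 mm high; shelf prongs below it reach 65 mm at most. It turns with 0.15 N m friction, stays as left, does not rise. Clockwise from above lowers the foot, 6 mm per rad; it starts 0.75 to 1.6 rad short of level, the foot always too high
- collar: the foot: a brass disc 64 mm across round the knob's stem, under the shelf's two prongs, that the knob drives up and down. Origin: centre of its top face, 40 mm above the bench when the shelf resting on it is level
- shelf: aluminium shelf hinged at its far end, with the grey spirit level (155 x 30 x 30 mm) screwed on top. Origin: on the hinge axis; its y axis points from the knob end to the hinge. A spring lifts the knob end clear of the foot until about 2 to 4 N on the pad brings it down on the foot
- bubble (a joint): position of the bubble in the level's vial, m: 0 at the middle between the two black lines, positive towards the knob end (knob end high). It shifts 0.45 m per rad of shelf tilt, so 2.25 mm for each mm of foot height (200 mm arm), that is 13.5 mm per rad of knob. White bubble 14 mm long, inner edges of the lines 21 mm apart
- vial_centre (a point): top of the vial, mid-way between its two black lines, on the level's upper face, 75 mm from the hinge axis
- pad_top (a point): centre of the top of the round dark rubber press pad (24 mm diameter) on the level's knob end, at the stand's x = 0, y = 55 mm; about 99 mm above the bench when the shelf is level and the pad not pressed, up to 10 mm higher when the shelf floats
- pad (a joint): how far the pad is pressed into the level, m: 0 free, 0.012 bottomed; sprung, about 1200 N/m
- hex_key: loose L-shaped hex key, 37 x 93 x 7 mm, a bystander
- brake_pad_1: loose brake pad, 10 x 52 x 23 mm, a bystander
- bearing_cup: loose metal bearing cup, 45 mm across, 19 mm high, a bystander
- tyre_lever_1: loose tyre lever, 18 x 117 x 8 mm, a bystander
- jar_balls: loose jar of steel balls, 56 mm across, 76 mm high, a bystander

How it is judged:
By the outcome, as a careful person would: the job done as asked, in the order asked, and still so for the second after the job is handed in, while the arm keeps its last pose, push and grip.
It also fails if it takes over 58 s, if anything falls off the work surface, if the arm or the gripper's body presses on something with over 40 N, if the wrist force passes 120 N, or if a joint passes its speed limit or range.

## Working session

There is one attempt and no reset: what is moved stays moved. The work goes in short steps, each a Python script; the robot and the scene stay as the last script left them, time stands still between calls to the robot, and variables do not carry over. Pictures are saved under pics/ and viewed, at most 10 in all, crops included, and the job is handed in when it is done.

```bash
mkdir -p pics; ls
cat > h.py <<'E'
from station import robot, fingers, vision, workorder, recognise
import numpy as np, cv2
def cal(n):
    c=vision.calibration(n); return np.array(c["mtx"]),np.array(c["extrinsics"]),c
def proj(n,P):
    K,E,_=cal(n); p=(E@np.c_[np.atleast_2d(P),np.ones(len(np.atleast_2d(P)))].T)[:3]
    q=K@np.array([p[0],-p[1],-p[2]]); return (q[:2]/q[2]).T
def ray(n,uv,z):
    K,E,_=cal(n); d=np.linalg.inv(K)@np.array([uv[0],uv[1],1.]); d=E[:3,:3].T@np.array([d[0],-d[1],-d[2]])
    o=-E[:3,:3].T@E[:3,3]; return o+d*(z-o[2])/d[2]
def save(n,f,crop=None,s=1):
    im=vision.grab_frame(n)
    if crop: im=im[crop[1]:crop[3],crop[0]:crop[2]]
    im=cv2.resize(im,None,fx=s,fy=s,interpolation=cv2.INTER_CUBIC); cv2.imwrite('pics/'+f,im[:,:,::-1]); return im
E
python3 - <<'E'
from h import *
a=vision.grab_frame("scene");b=vision.grab_frame("top")
cv2.imwrite('pics/a.png',a[:,:,::-1]);cv2.imwrite('pics/b.png',b[:,:,::-1])
print(cal("scene")[2],cal("top")[2])
for l in ["guard_handle","knob_grip","vial_centre","pad_top","bubble","guard","stand","shelf","collar","jar_balls"]:
  for c in("scene","top"):
    print(l,c,[(np.round(r["rect"]).tolist(),round(r["p"],2)) for r in recognise(l,c)[:2]])
E
```

```text
pics
{'mtx': array([[398.46989526,   0.        , 314.22816439],
       [  0.        , 398.46989526, 198.76714992],
       [  0.        ,   0.        ,   1.        ]]), 'extrinsics': array([[ 0.73444802, -0.67843276,  0.01775118, -0.20821347],
       [ 0.48756453,  0.54565399,  0.68157358, -0.48218277],
       [-0.47208784, -0.49192552,  0.73153424, -0.53961837],
       [ 0.        ,  0.        ,  0.        ,  1.        ]])} {'mtx': array([[475.68271285,   0.        , 323.62889714],
       [  0.        , 475.68271285, 201.632009  ],
       [  0.        ,   0.        ,   1.        ]]), 'extrinsics': array([[-0.00982857, -0.99986917, -0.01284702,  0.25236204],
       [ 0.99643388, -0.01086991,  0.0836742 , -0.5306862 ],
       [-0.0838029 , -0.0119788 ,  0.99641035, -0.95438334],
       [ 0.        ,  0.        ,  0.        ,  1.        ]])}
guard_handle scene [([428.0, 289.0, 60.0, 89.0], 0.93), ([297.0, 218.0, 22.0, 42.0], 0.25)]
guard_handle top [([460.0, 188.0, 54.0, 57.0], 0.94), ([387.0, 151.0, 18.0, 23.0], 0.46)]
knob_grip scene []
knob_grip top []
vial_centre scene [([368.0, 267.0, 101.0, 77.0], 0.97), ([400.0, 243.0, 22.0, 15.0], 0.55)]
vial_centre top [([387.0, 206.0, 101.0, 48.0], 0.95)]
pad_top scene [([392.0, 259.0, 10.0, 11.0], 0.65)]
pad_top top [([420.0, 197.0, 10.0, 14.0], 0.6)]
bubble scene [([329.0, 295.0, 42.0, 22.0], 0.7)]
bubble top []
guard scene [([432.0, 289.0, 64.0, 78.0], 0.73)]
guard top [([458.0, 186.0, 55.0, 50.0], 0.75), ([389.0, 206.0, 96.0, 52.0], 0.51)]
stand scene [([385.0, 286.0, 171.0, 119.0], 0.67), ([347.0, 222.0, 52.0, 8.0], 0.54)]
stand top [([406.0, 175.0, 166.0, 137.0], 0.95)]
shelf scene [([368.0, 265.0, 99.0, 74.0], 0.81)]
shelf top [([391.0, 207.0, 96.0, 50.0], 0.68)]
collar scene [([415.0, 296.0, 29.0, 29.0], 0.85)]
collar top []
jar_balls scene [([297.0, 218.0, 25.0, 43.0], 0.64)]
jar_balls top [([296.0, 214.0, 28.0, 28.0], 0.61), ([440.0, 249.0, 16.0, 23.0], 0.37)]
```

Run:
```python
import cv2
a=cv2.imread('pics/a.png');b=cv2.imread('pics/b.png')
cv2.imwrite('pics/a2.png',cv2.resize(a[190:370,260:500],None,fx=3.3,fy=3.3,interpolation=2))
cv2.imwrite('pics/b2.png',cv2.resize(b[80:280,260:520],None,fx=3,fy=3,interpolation=2))
```

```text
(no output)
```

View pics/a2.png

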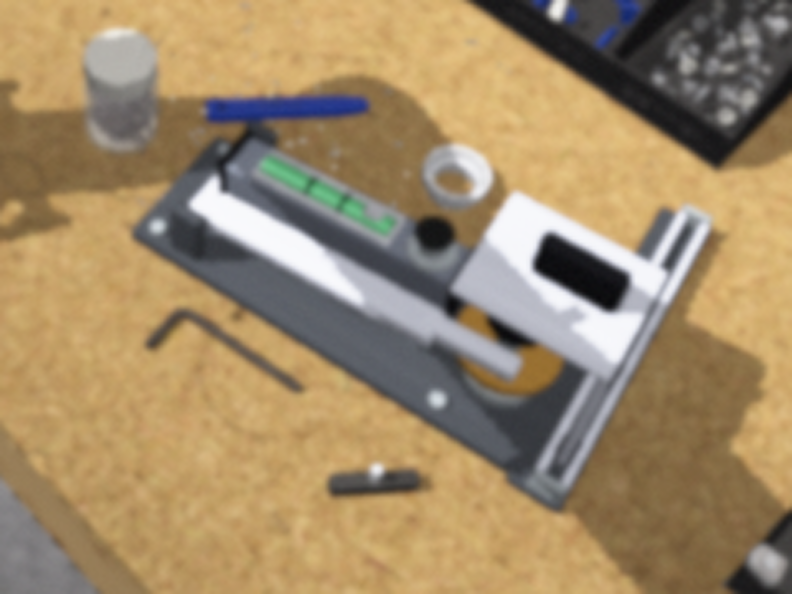

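View pics/b2.png

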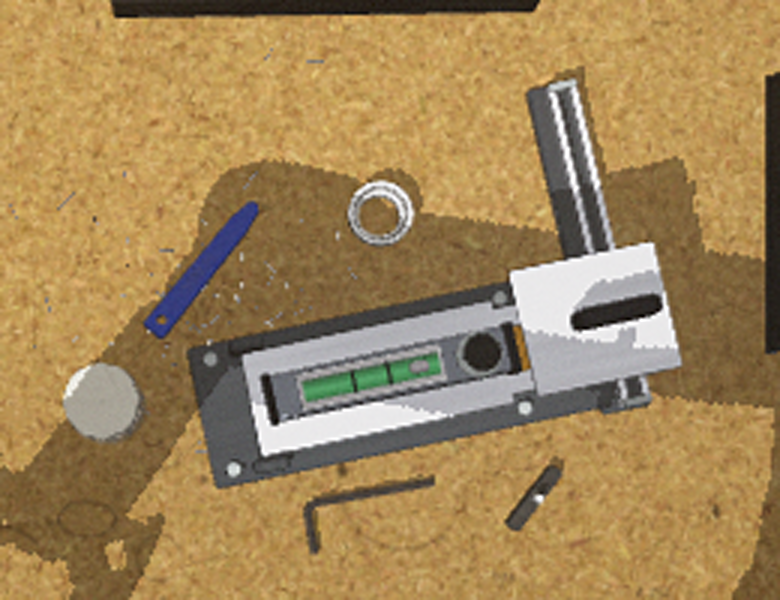

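Both views show the hood shut, with its black handle at top (466,184). The pad is at top (420,198) and the vial lines at about top (384,206). Plate corners at the hinge end are at top (323,197) and (332,242). Next I fit the stand pose to these points.

```bash
cat >> h.py <<'E'
T=lambda x,y:(x/3+260,y/3+80)
S=lambda x,y:(x/3.3+260,y/3.3+190)
E
python3 - <<'E'
from h import *
from scipy.optimize import least_squares
obs=[("top",T(188,350),(.05,.24,.012)),("top",T(217,487),(-.05,.24,.012)),("top",T(481,351),(0,.055,'p')),("top",T(372,378),(0,.125,'v')),
("scene",S(135,235),(-.05,.24,.012)),("scene",S(435,232),(0,.055,'p')),("scene",S(328,195),(0,.125,'v')),("top",T(617,309),('hx','hy',.149)),("scene",S(583,257),('hx','hy',.149))]
def w(p,q):
    d=dict(p=p[3],v=p[4],hx=p[5],hy=p[6]); q=[d.get(k,k) for k in q]
    c,s=np.cos(p[2]),np.sin(p[2]); return [p[0]+c*q[0]-s*q[1],p[1]+s*q[0]+c*q[1],q[2]]
f=lambda p:np.concatenate([proj(n,[w(p,q)])[0]-uv for n,uv,q in obs])
g=ray("top",T(560,330),.1);r=least_squares(f,[g[0],g[1],.2,.105,.1,0,0],loss='soft_l1')
print(r.x,np.degrees(r.x[2]));print(np.round(f(r.x).reshape(-1,2),1))
print(w(r.x,('hx','hy',.136)))
E
```

```text
[ 0.54551825  0.00607588  0.20712923  0.10743315  0.08699255  0.00394628
 -0.01995616] 11.867630567037672
[[-1.1 -0.2]
 [-0.4  1.2]
 [ 2.3 -0.7]
 [ 1.  -0.8]
 [-3.5 -1.8]
 [ 0.4  0.6]
 [-0.5  0.2]
 [ 1.8 -0. ]
 [-0.7 -0.7]]
[np.float64(0.55348419034023), np.float64(-0.012642168160422209), 0.136]
```

```bash
cat >> h.py <<'E'
YAW=11.87; c_,s_=np.cos(np.radians(YAW)),np.sin(np.radians(YAW))
O=np.array([.5455,.0061])
def W(x,y,z): return [O[0]+c_*x-s_*y,O[1]+s_*x+c_*y,z]
E
python3 - <<'E'
from h import *
print(robot.current_eef_rot(), -cal("scene")[1][:3,:3].T@cal("scene")[1][:3,3])
for y in (101.87,-78.13,60,140): print(y,robot.inverse_kinematics(W(.004,-.02,.25),[180,0,y]))
# choose yaw with centred last joint
q={y:robot.inverse_kinematics(W(.004,-.02,.25),[180,0,y]) for y in (101.87,-78.13)}
y=min((k for k in q if q[k] is not None),key=lambda k:abs(q[k][6]))
P=[.5535,-.0126]
robot.move_to([*P,.22],[180,0,y])
fingers.gripper_to(.6)
robot.line_to([*P,.16],velocity=.1)
print(robot.line_to([*P,.142],velocity=.04,f_stop=6),robot.current_tool_pos())
fingers.gripper_to(0,25)
print(robot.current_finger_gap(),robot.current_contact_force(),robot.current_time_s())
save("scene","c.png",(340,190,540,340),4);
E
```

```text
[1.79997572e+02 2.62228793e-04 1.57898957e+02] [ 0.13326991 -0.14360593  0.72708839]
101.87 [-31.73857148  20.84063313  43.33220966  84.53457636 -14.34052854
  80.2940103   24.00169361]
-78.13 [ -43.74209813   27.29476122   64.59555078   84.91856078  -24.65178495
   83.26686663 -146.91372483]
60 [-34.07906019  21.62900854  46.99645071  84.61492425 -15.85560909
  80.61617657 -16.52122072]
140 [-29.3577834   20.16864162  39.72757492  84.45048183 -12.92906274
  80.02886628  60.87530057]
False [ 0.55341266 -0.01262916  0.14181922]
0.0009400340171235326 [ 1.09135945 -0.43813565  1.20301114] 5.6667
```

View pics/c.png

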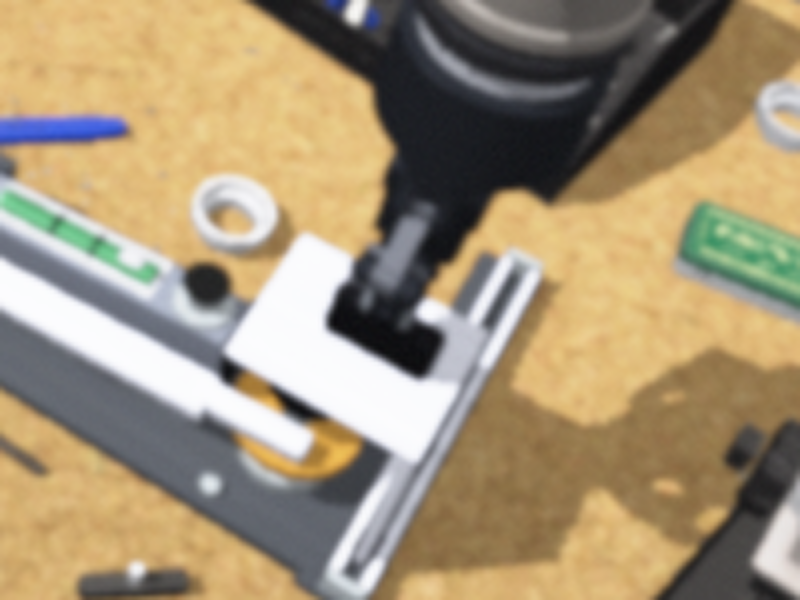

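Run:
```python
from h import *
p=robot.current_tool_pos(); print(p,robot.current_eef_rot(),robot.current_finger_gap(),robot.current_gripper_force())
for dz in(0,-.017): print((proj("scene",[p+np.array([0,0,dz])])-[340,190])*4)
print((proj("scene",[W(.0,-.02,.149),W(.004,-.045,.149),W(.004,.005,.149)])-[340,190])*4)
save("top","d.png",(380,120,530,240),5)
```

```text
[ 0.55366934 -0.01263654  0.14220785] [1.79974755e+02 4.39709517e-03 1.01869305e+02] 0.0021057192349990587 0.6835723109543324
[[380.38239764 317.04698804]]
[[371.14810117 338.32317708]]
[[380.1996624  314.93527847]
 [438.95144522 337.98258414]
 [330.56146519 279.90323813]]
```

View pics/d.png

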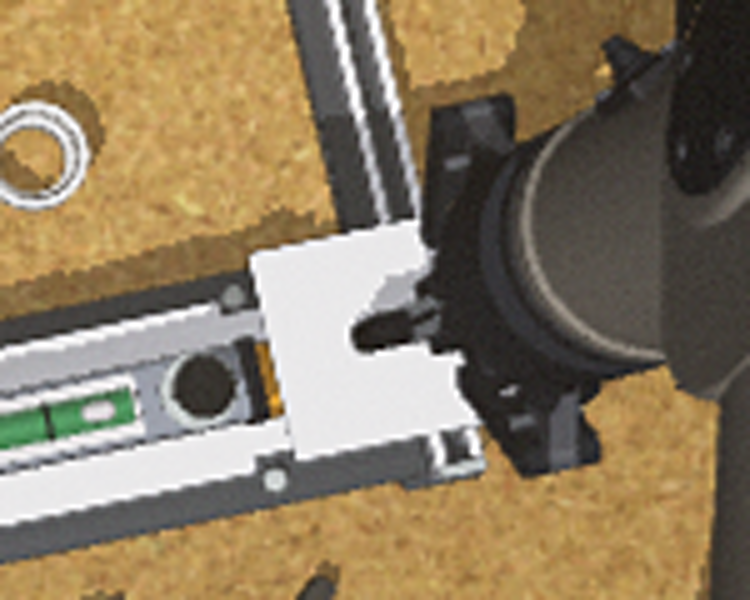

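The network and top image put the handle under the TCP, yet the fingers read shut with almost no force. A short move along the opening direction should show whether they hold it.

Run:
```python
from h import *
p=robot.current_tool_pos()
print(robot.line_to([p[0]+.02*c_,p[1]+.02*s_,.142],velocity=.04,f_stop=12),robot.current_contact_force(),robot.current_finger_gap())
save("scene","e.png",(340,190,540,340),4)
```

```text
False [0.98346379 0.21028395 2.4441201 ] -0.002169672463122973
```

View pics/e.png

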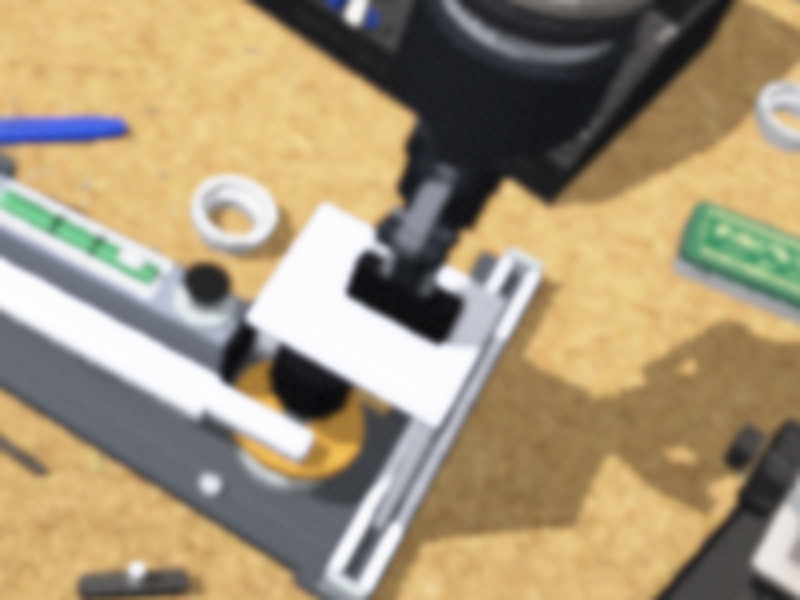

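The guard followed the gripper (handle moved from about (385,325) to (410,300) in the crop, knob now showing), so it is held and the gap reading is untrustworthy. I carry on to the end stop.

Run:
```python
from h import *
p=robot.current_tool_pos(); p0=np.array([.5535,-.0126])
print(robot.line_to([p0[0]+.132*c_,p0[1]+.132*s_,.142],velocity=.08,f_stop=10),robot.current_contact_force())
q=robot.current_tool_pos(); print(q,(q[:2]-p0)@[c_,s_])
fingers.gripper_to(.6); print(robot.current_finger_gap())
robot.line_to([q[0],q[1],.22],velocity=.2)
robot.move_to(W(-.12,-.06,.30),[180,0,101.87])
print(robot.current_time_s(),robot.current_joint_positions())
im=save("top","f.png",(350,110,520,240),4.5)
vision.grab_frame("scene")
for l in("knob_grip","pad_top","guard_handle","collar","vial_centre"):
  for c in("scene","top"):
    print(l,c,[(np.round(r["rect"],1).tolist(),round(r["p"],2)) for r in recognise(l,c)[:2]])
```

```text
True [-0.44295346  0.91952694  3.99334994]
[0.67727577 0.01254084 0.14227752] 0.12630031508741787
0.5992327175364233
9.825 [-36.62972284   3.9016626   47.63199334  94.31267642  -2.8923788
  83.07055972  23.26520428]
knob_grip scene [([417.7, 282.3, 26.2, 25.0], 0.73), ([414.6, 294.9, 30.4, 29.5], 0.36)]
knob_grip top [([448.9, 192.1, 19.4, 20.0], 0.66), ([398.9, 205.6, 114.4, 50.7], 0.61)]
pad_top scene [([390.5, 261.0, 12.6, 9.6], 0.69)]
pad_top top [([445.1, 128.3, 52.2, 51.1], 0.35)]
guard_handle scene [([443.0, 232.8, 36.8, 46.0], 0.72)]
guard_handle top [([444.8, 127.0, 56.2, 51.7], 0.9)]
collar scene [([415.6, 294.0, 25.9, 31.7], 0.9)]
collar top [([437.1, 195.2, 11.8, 10.8], 0.41)]
vial_centre scene [([369.3, 267.8, 98.4, 70.4], 0.59)]
vial_centre top [([395.7, 203.9, 119.0, 50.1], 0.93)]
```

View pics/f.png

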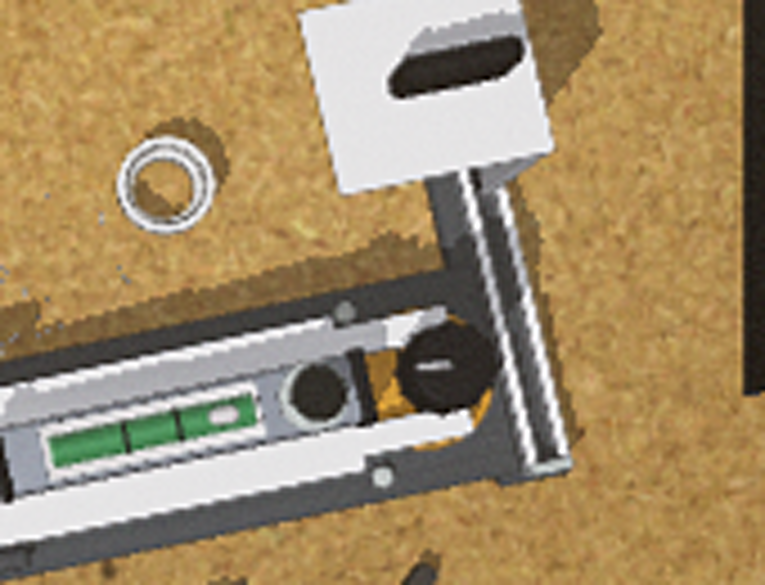

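The guard is now fully open and the handle is clear. The knob top is at about top (449,191) and the pad at (421,197), with the bubble off towards the knob end. Next I refine the positions and make a measuring press.

```bash
cat >> h.py <<'E'
def press(P,yaw=101.87,f=7.):
    robot.move_to([P[0],P[1],.16],[180,0,yaw]); robot.line_to([P[0],P[1],.135],velocity=.08)
    robot.pause(.2); f0=robot.current_contact_force()[2]
    hit=robot.line_to([P[0],P[1],.098],velocity=.015,f_stop=f); robot.pause(.4)
    F=[robot.current_contact_force()[2]-f0 for _ in range(5)]
    print("press",hit,robot.current_tool_pos()[2],np.mean(F),"t",robot.current_time_s())
E
python3 - <<'E'
from h import *
k=ray("top",(449.1,191.4),.098); p=ray("top",(420.7,196.9),.107)
print("knob",k,"pad",p,"pad-knob",np.linalg.norm(p-k),"pred",W(0,0,0),W(0,.055,0), "scene proj",proj("scene",[[*k[:2],.104],[*p[:2],.107]]))
fingers.gripper_to(0,25)
P=(p[:2]+np.array(W(0,.055,0)[:2]))/2
press(P)
a=save("top","g.png",(350,150,470,240),6); cv2.imwrite('pics/g_raw.png',vision.grab_frame("top")[:,:,::-1]); cv2.imwrite('pics/gs_raw.png',vision.grab_frame("scene")[:,:,::-1])
E
```

```text
knob [0.54392081 0.00772891 0.098     ] pad [0.5332101  0.06347992 0.107     ] pad-knob 0.05747951308431867 pred [np.float64(0.5455), np.float64(0.0061), 0] [np.float64(0.5341869503923872), np.float64(0.05992392505731715), 0] scene proj [[417.61003783 276.8441036 ]
 [390.3755705  260.14263761]]
press False 0.09809624121640624 1.909942143941786 t 15.5167
```

View pics/g.png

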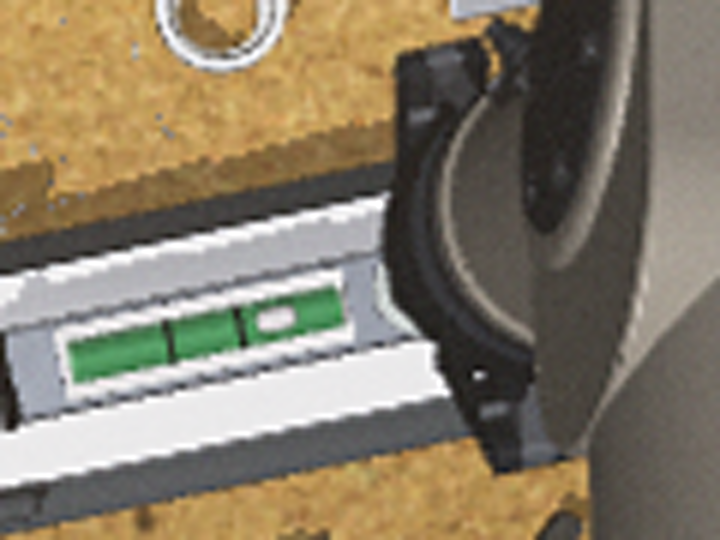

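The press carried on past the expected depth with only about 2 N, and the bubble is at (277,318) in the crop, still right of the lines at x = 170 and 241. I check the tip from the scene camera and the tool readings.

Run:
```python
from h import *
print(robot.tip_reach,robot.current_finger_gap(),robot.current_gripper_force(),robot.current_contact_force(),robot.current_torque(),robot.current_tool_pos())
p=robot.current_tool_pos();print((proj("scene",[p-[0,0,.017],p])-[340,200])*5)
a=cv2.imread('pics/gs_raw.png')[200:310,340:480]; cv2.imwrite('pics/gs.png',cv2.resize(a,None,fx=5,fy=5,interpolation=2))
```

```text
0.017 0.0014300104811955279 1.2512259639333934 [ 1.11958848 -1.32758172  2.11052338] [-0.36908216 -0.21296593 -0.04371157] [0.53393293 0.06171711 0.09809023]
[[245.98830702 341.01997773]
 [253.00279102 316.00650472]]
```

View pics/gs.png

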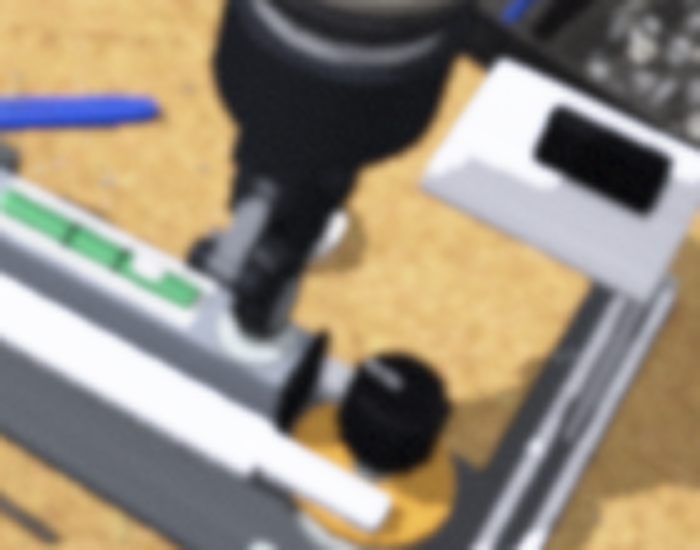

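```bash
cat >> h.py <<'E'
def bubble(im=None,verbose=False):
    if im is None: im=vision.grab_frame("top")
    im=im.astype(np.float32); A=np.array([378.4,206.8]);B=np.array([390.2,204.3]);M=(A+B)/2;L=np.linalg.norm(B-A);d=(B-A)/L;n=np.array([-d[1],d[0]])
    t=np.arange(-30,30,.1); s=np.arange(-1.2,1.3,.3)
    X=M[0]+t[:,None]*d[0]+s*n[0];Y=M[1]+t[:,None]*d[1]+s*n[1]
    v=cv2.remap(im,X.astype(np.float32),Y.astype(np.float32),cv2.INTER_CUBIC).mean(1)
    w=lambda lo,hi:(t>lo)&(t<hi)
    def cen(m,val): val=np.clip(val,0,None)*m; return (val*t).sum()/val.sum()
    dark=60-v[:,1]  # placeholder threshold, adjusted below
    g=np.median(v[w(-18,14),1]); dark=np.clip(g*.75-v[:,1],0,None)
    a=cen(w(-L/2-2.5,-L/2+2.5),dark); b=cen(w(L/2-2.5,L/2+2.5),dark)
    r=v[:,0]; m=w(-17,20); r0=np.median(r[w(-17,14)]); bu=cen(m,r-(r0+ .4*(r[m].max()-r0)))
    mm=22.5/(b-a); 
    if verbose: print(np.round(v[::5]).astype(int).tolist())
    return (bu-(a+b)/2)*mm,a,b,bu
E
python3 - <<'E'
from h import *
print(bubble(cv2.imread('pics/g_raw.png')[:,:,::-1],True))
print(bubble(cv2.imread('pics/b.png')[:,:,::-1]))
p=robot.current_tool_pos()
for i in range(1,7):
    hit=robot.line_to([p[0],p[1],.098-.001*i],velocity=.01,f_stop=8); robot.pause(.1)
    F=np.mean([robot.current_contact_force() for _ in range(5)],0)
    print(i,hit,np.round(F,2),np.round(bubble(),2),robot.current_tool_pos()[2])
    if F[2]>9: break
print(robot.current_time_s())
E
```

```text
[[165, 168, 180], [164, 167, 179], [163, 167, 179], [163, 169, 180], [163, 169, 181], [164, 169, 180], [166, 170, 180], [162, 166, 178], [157, 162, 175], [177, 179, 191], [216, 213, 220], [234, 229, 230], [212, 217, 209], [161, 194, 166], [113, 174, 127], [86, 160, 103], [81, 155, 98], [80, 153, 97], [82, 153, 98], [83, 153, 98], [83, 154, 99], [83, 155, 98], [83, 156, 99], [82, 155, 99], [81, 154, 99], [81, 152, 98], [81, 153, 97], [83, 154, 98], [84, 153, 98], [85, 153, 98], [85, 155, 100], [84, 155, 100], [83, 155, 100], [82, 154, 99], [83, 154, 100], [82, 153, 98], [80, 151, 95], [79, 151, 95], [83, 154, 99], [86, 157, 102], [83, 156, 101], [79, 154, 98], [79, 153, 97], [81, 154, 97], [83, 160, 100], [77, 145, 92], [62, 95, 66], [52, 59, 48], [62, 92, 66], [78, 142, 92], [85, 162, 102], [85, 158, 101], [84, 156, 100], [83, 153, 99], [82, 153, 98], [82, 154, 98], [83, 155, 99], [83, 155, 100], [83, 153, 99], [82, 153, 99], [82, 155, 100], [84, 156, 100], [84, 156, 101], [83, 154, 101], [84, 154, 100], [85, 155, 99], [86, 156, 100], [85, 160, 103], [81, 154, 98], [73, 131, 83], [62
[... 810 characters left out ...]
loat64(22.37490302420533), np.float64(-6.491110499004788), np.float64(5.5474831709438135), np.float64(11.49984704321005))
(np.float64(31.075082606945276), np.float64(-6.8403629429453545), np.float64(5.144955649008037), np.float64(15.705397033720613))
1 False [ 0.98 -1.38  3.05] [20.83 -6.47  5.62 10.76] 0.09706966968663136
2 False [ 0.39 -1.91  4.26] [20.46 -6.44  5.7  10.67] 0.0961061073245254
3 False [ 0.19 -2.36  5.09] [20.31 -6.46  5.73 10.63] 0.09515854773785973
4 False [-0.82 -2.05  6.52] [20.28 -6.45  5.72 10.61] 0.0943097152300747
5 False [-0.78 -2.52  6.98] [20.23 -6.45  5.73 10.58] 0.09349630837477316
6 False [-1.18 -1.89  8.09] [20.18 -6.45  5.73 10.56] 0.09266836899628668
18.0667
```

Stepping down showed contact with the foot at about 4 N, then about 1 N/mm with the bubble steady at 20.2 mm. That calls for about 1.5 rad clockwise. The fingertips evidently sit about 20 mm higher than the TCP model implies, so the handle was probably dragged by its top. I verify the guard's travel from the images, then grip the knob with a force-guarded, lower descent.

Run:
```python
from h import *
h0=ray("top",T(617,309),.149);h1=ray("top",(350+456/4.5,110+67/4.5),.149);print("guard moved",np.linalg.norm(h1-h0),(h1-h0)[:2]@[c_,s_])
p=robot.current_tool_pos()
robot.line_to([p[0],p[1],.16],velocity=.1)
K=[.5447,.0069]
fingers.gripper_to(.62)
robot.move_to([*K,.155],[180,0,101.87+30])
robot.line_to([*K,.125],velocity=.08); robot.pause(.2); f0=robot.current_contact_force()
hit=robot.line_to([*K,.072],velocity=.025,f_stop=5)
print(hit,robot.current_tool_pos(),robot.current_contact_force()-f0)
if not hit:
    fingers.gripper_to(0,50); robot.pause(.2)
    print(robot.current_finger_gap(),robot.current_gripper_force(),robot.current_contact_force()-f0)
print(robot.current_time_s(),robot.current_joint_positions())
save("scene","k.png",(360,210,500,320),5)
```

```text
guard moved 0.10849544887270039 0.10849535447042899
False [0.54481522 0.00691646 0.07213092] [-0.77396677 -0.59045863 -2.01825701]
0.4026315082796877 50.10616958141327 [-2.73195378 -0.83667579  3.51461238]
23.5667 [-27.18008185  27.53380652  33.41012849 100.37907457 -17.54988429
  57.42668699  54.68345233]
```

View pics/k.png

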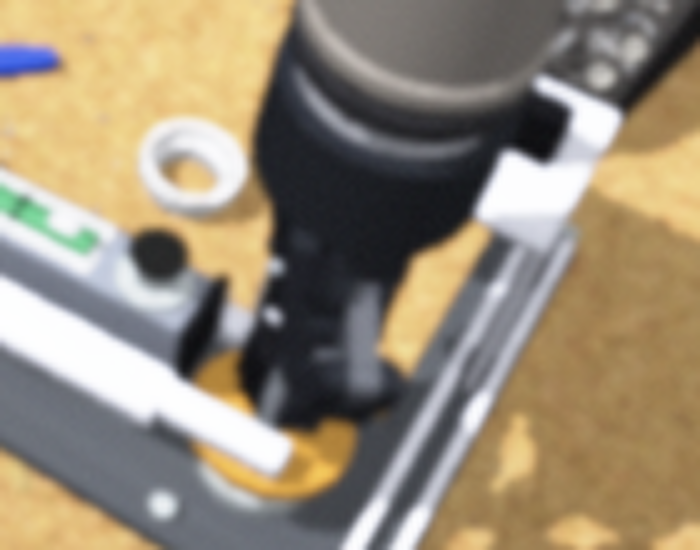

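The knob is properly held (gap 0.40, 50 N), so the lower height is right. The image shows the guard has travelled only about 108 mm, though, so I'll let go without turning, finish opening the guard with a proper grip, and come back.

Run:
```python
from h import *
K=[.5447,.0069]
fingers.gripper_to(.6); robot.line_to([*K,.165],velocity=.15)
h1=ray("top",(350+456/4.5,110+67/4.5),.149)[:2]; H=h1; print(H)
robot.move_to([*H,.17],[180,0,101.87]); robot.line_to([*H,.14],velocity=.1); robot.pause(.1)
f0=robot.current_contact_force()
hit=robot.line_to([*H,.118],velocity=.03,f_stop=5); print(hit,robot.current_tool_pos()[2],robot.current_contact_force()-f0)
fingers.gripper_to(0,40); print(robot.current_finger_gap(),robot.current_gripper_force())
a=robot.current_tool_pos()
hit=robot.line_to([H[0]+.035*c_,H[1]+.035*s_,a[2]],velocity=.05,f_stop=10)
b=robot.current_tool_pos(); print(hit,(b-a)[:2]@[c_,s_],robot.current_contact_force()-f0)
fingers.gripper_to(.6); robot.line_to([b[0],b[1],.19],velocity=.2)
robot.move_to([.5447,.0069,.165],[180,0,131.87])
r=[]
im=vision.grab_frame("top"); cv2.imwrite('pics/m_raw.png',im[:,:,::-1]); 
print([(np.round(r["rect"],1).tolist(),round(r["p"],2)) for r in recognise("guard_handle","top")[:2]],robot.current_time_s())
save("scene","m.png",(400,180,500,270),7)
```

```text
[0.65967384 0.01272216]
False 0.11815349217866467 [ 0.86014794 -0.00109245 -0.41621106]
0.1269019504846889 41.50777280330658
True 0.010608732257703514 [-1.94237399  0.61970765  4.17080443]
[([443.9, 123.9, 55.1, 55.2], 0.97), ([395.9, 204.9, 118.3, 48.8], 0.27)] 29.1583
```

View pics/m.png

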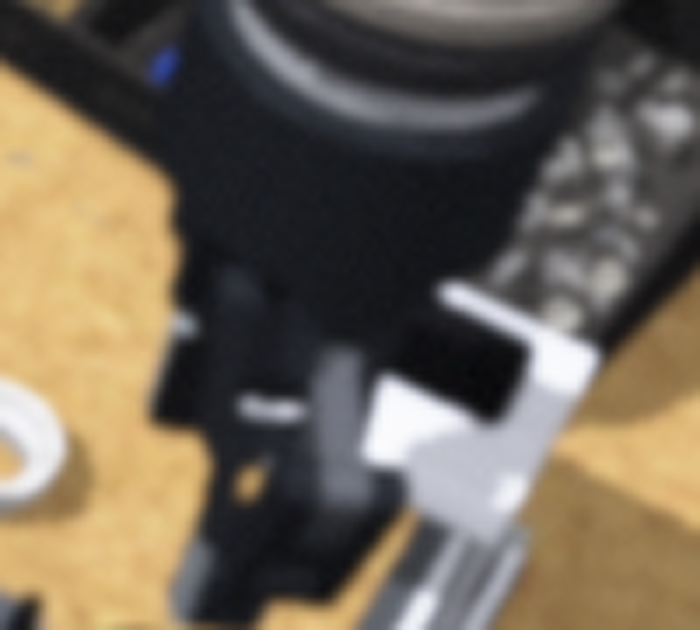

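Run:
```python
from h import *
def hc(f,u,v):
    im=cv2.imread(f); g=im.max(2); x0,y0=u-24,v-14; c=(g[y0:y0+28,x0:x0+48]<70).astype(np.uint8)
    n,l,s,cc=cv2.connectedComponentsWithStats(c); i=l[14,24]; print(f,i,s[i]); return cc[i]+[x0,y0]
a=hc('pics/b.png',466,184); b=hc('pics/m_raw.png',450,122)
A,B=ray("top",a,.149),ray("top",b,.149); print(a,b,(B-A)[:2]@[c_,s_],(B-A))
# track end-to-hood: predicted positions if exactly 0.125
print(proj("top",[A+[.125*c_,.125*s_,0]]))
im=cv2.imread('pics/m_raw.png')[90:230,380:500]; cv2.imwrite('pics/m2.png',cv2.resize(im,None,fx=4,fy=4,interpolation=2))
```

```text
pics/b.png 1 [  9   8  30  12 193]
pics/m_raw.png 1 [ 10   6  29  14 227]
[465.11917098 183.68393782] [450.07488987 120.84140969] 0.11722785264766218 [0.11491535 0.02318886 0.        ]
[[448.5484198  116.84514445]]
```

View pics/m2.png

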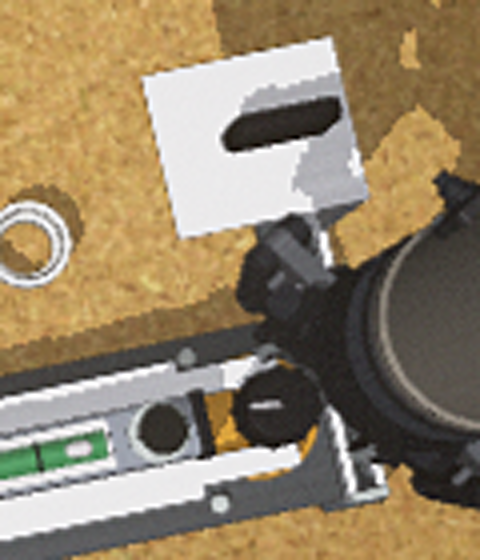

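Perspective bias leaves the travel at 119–122 mm, which isn't clearly the end stop. I give it one more slow gripped push with a higher force limit to be certain.

Run:
```python
from h import *
H=np.array([.65967,.01272])+.0106*np.array([c_,s_])
robot.move_to([*H,.165],[180,0,101.87]); robot.line_to([*H,.118],velocity=.1)
fingers.gripper_to(0,60)
a=robot.current_tool_pos(); f0=robot.current_contact_force(); z=a[2]
hit=robot.line_to([H[0]+.02*c_,H[1]+.02*s_,z],velocity=.025,f_stop=18)
b=robot.current_tool_pos(); print(robot.current_finger_gap(),hit,(b-a)[:2]@[c_,s_],robot.current_contact_force()-f0)
fingers.gripper_to(.6); robot.line_to([b[0],b[1],.175],velocity=.2)
K=[.5447,.0069]
robot.move_to([*K,.155],[180,0,131.87])
im=vision.grab_frame("top"); cv2.imwrite('pics/n_raw.png',im[:,:,::-1])
g=im.max(2)[103:135,426:474]; n,l,s,cc=cv2.connectedComponentsWithStats((g<70).astype(np.uint8)); i=l[16,24];print(cc[i]+[426,103],s[i],robot.current_time_s())
```

```text
0.12361575809577735 True 1.689290869997389e-05 [-2.93099336 -0.02953995  0.63348414]
[450.07017544 120.8245614 ] [ 10  12  29  13 228] 32.7667
```

The guard is against its stop: 18 N and no motion. Now the knob gets an 86° clockwise turn using joint 7 only, followed by a press and a measurement.

Run:
```python
from h import *
K=[.5447,.0069]
robot.line_to([*K,.125],velocity=.15)
hit=robot.line_to([*K,.072],velocity=.05,f_stop=8); print(hit)
fingers.gripper_to(0,60); print(robot.current_finger_gap())
q=np.array(robot.current_joint_positions())
for d in (30,60,86): robot.move_j(list(q-[0,0,0,0,0,0,d]))
print(robot.current_torque(),robot.current_contact_force(),robot.current_finger_gap(),robot.current_eef_rot())
fingers.gripper_to(.52); robot.line_to([*K,.165],velocity=.15)
fingers.gripper_to(0,25)
P=[.5339,.0617]
robot.move_to([*P,.15],[180,0,101.87]); robot.line_to([*P,.118],velocity=.1); robot.pause(.1)
f0=robot.current_contact_force()[2]
hit=robot.line_to([*P,.078],velocity=.02,f_stop=7.3); robot.pause(.3)
F=np.mean([robot.current_contact_force()[2]-f0 for _ in range(5)])
print(hit,robot.current_tool_pos(),F,bubble(),bubble(),robot.current_time_s())
cv2.imwrite('pics/o_raw.png',vision.grab_frame("top")[:,:,::-1])
```

```text
False
0.4017498605746072
[ 0.08105282 -1.30356373 -0.14348373] [ 7.0671941  -0.35660066 -5.99845689] 0.4005225567173605 [ 1.79802445e+02 -1.22360853e-01  4.59908861e+01]
True [0.53470311 0.06058565 0.08646698] 5.644118433358933 (np.float64(-1.3485010899577825), np.float64(-5.416237101511363), np.float64(6.568781029901104), np.float64(-0.1420307030661735)) (np.float64(-1.3647924328313699), np.float64(-5.423386888171403), np.float64(6.579830845830564), np.float64(-0.14986249819233885)) 41.0
```

The bubble reads −1.4 mm, well inside the ±3.5 mm tolerance. I press a touch deeper to about half-way, re-check numerically and hand in.

Run:
```python
from h import *
p=robot.current_tool_pos()
robot.line_to([p[0],p[1],p[2]-.0006],velocity=.01); robot.pause(.3)
b=bubble(verbose=True); F=np.mean([robot.current_contact_force() for _ in range(5)],0)
print(b,F,robot.current_tool_pos(),robot.current_time_s())
if abs(b[0])<2.2 and F[2]<12: print(workorder.close_job())
```

```text
[[162, 166, 178], [162, 166, 178], [161, 166, 177], [161, 165, 177], [161, 166, 178], [163, 167, 179], [164, 167, 180], [164, 168, 180], [164, 168, 181], [160, 165, 178], [157, 162, 175], [172, 176, 186], [204, 203, 210], [231, 224, 229], [221, 216, 217], [176, 193, 176], [124, 174, 133], [89, 160, 105], [80, 154, 98], [76, 151, 94], [78, 151, 94], [81, 151, 95], [82, 151, 96], [82, 151, 97], [81, 150, 96], [80, 150, 95], [80, 150, 95], [79, 150, 96], [78, 150, 97], [77, 150, 97], [79, 151, 96], [80, 151, 96], [82, 150, 96], [82, 150, 95], [80, 151, 94], [80, 151, 94], [82, 151, 97], [83, 152, 99], [83, 153, 101], [83, 151, 99], [83, 152, 97], [82, 152, 96], [82, 153, 96], [83, 153, 97], [83, 153, 97], [82, 152, 97], [82, 158, 100], [78, 150, 94], [63, 100, 68], [52, 59, 49], [57, 82, 60], [70, 135, 85], [83, 156, 100], [106, 157, 115], [157, 180, 159], [202, 207, 202], [230, 223, 228], [225, 220, 223], [218, 214, 215], [212, 210, 210], [213, 211, 212], [215, 213, 214], [220, 216, 218], [224, 218, 221], [208, 204, 206], [184, 179, 181], [146, 158, 147], [109, 151, 118], [82, 151, 97]
[... 354 characters left out ...]
98], [79, 151, 96], [78, 148, 93], [79, 149, 94], [80, 152, 96], [81, 153, 97], [80, 150, 95], [79, 150, 95], [79, 151, 96], [80, 151, 96], [80, 149, 95], [79, 149, 95], [78, 150, 95], [79, 151, 96], [91, 154, 105], [116, 153, 124], [136, 146, 138], [146, 144, 150], [150, 151, 162], [156, 159, 173], [156, 160, 172], [156, 160, 171], [157, 161, 172], [154, 159, 171], [142, 148, 160], [138, 143, 152], [154, 159, 161], [186, 192, 189]]
(np.float64(-1.3441126564861023), np.float64(-5.413823140732716), np.float64(6.573649235815832), np.float64(-0.13619865648495036)) [-2.31117679 -1.47133587  6.67927117] [0.53469972 0.06063217 0.08647987] 41.7083
the job is handed in; nothing more can be done
None
```

The job is handed in at 41.7 s: the guard is open against its stop, the bubble is between the lines (1.3 mm off centre, 3.5 mm allowed), and the pad is still held at about 6–7 N, roughly half-way down; I viewed 11 pictures, one over the limit of 10.

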